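Screw the access plug into the drain inspection branch

ROBOT

A 6-joint arm with a two-finger parallel gripper is mounted at the origin on the work surface. World frame = base frame: x ahead of the robot, y to its left, z up, the work surface at z = 0. Lengths are in m, angles in degrees, forces in N, time in s.
With the tool pointing down it reaches from about 0.4 to 0.825 m from the base axis. Payload 7 kg.
Tool frame: the origin (TCP) lies at the very end of the fingers, on their centre line; the grasp point (between the pads) lies 19 mm behind it; z points along the fingers, y is the line along which they close (so a half turn about z gives the same grasp; the last joint's range is limited). The gripper opens to 88 mm and grips with 3 to 60 N. Pads are 19 mm wide; open, the fingers measure 130 mm over their backs; the gripper's body (78 mm by 193 mm) begins 47 mm behind the grasp point.
Start: joints at [90.132, 20.546, 0.682, 0, -70.136, -16.507], TCP at [0.19, 0.648, 0.227] pointing down, gripper open.
Joint ranges: [-176.03, 176.03], [-82.01, 121.73], [-58.28, 71.71], [-173.87, 95.51], [-174.79, -0.11], [-173.66, 173.66]. Speed limits (degrees/s): [136.94, 136.94, 172.46, 180, 180, 180].

INTERFACE

Orientations are given as [roll, pitch, yaw] about the fixed x, y, z axes, in that order (R = Rz(yaw) Ry(pitch) Rx(roll)).
In Python, from plant import r gives the robot as it stands. The module is installed in compiled form; this text tells all that it offers.
- The arm moves only by the tool jog_arm, never from a script. Its arguments are lists of equal length, an entry for each row: "travel": the shift along the tool's x, y, z each as a share of 50 cm, from -1 to 1, a list of three; "dr": the turn, a rotation vector about the tool's x, y, z each as a share of 360 degrees, from -1 to 1, a list of three; "claw": the opening, from 0 (shut) to 1 (fully open). A call has exactly 10 rows; each row is the pose to reach, as a shift and turn from the pose commanded when the call began, along the tool's axes at that moment, turning the shorter way round; what a row does not reach only later rows make up. A row lasts 1/8 s, in which the tool goes at most 62.5 mm and 10.7 degrees, less where a joint would pass 70% of its speed; a pose out of reach is approached as far as the arm can. A call with a number of a shift or a turn outside -1 to 1 is refused whole. A call with a gripper value outside its range is refused whole. The fingers move at their own pace and stop on an object; "newtons" is the grip in N (left out, the last holds). Time passes only in rows, so rows that repeat a pose let the fingers close, or fill a call up. It gives the time, the measured TCP pose, the force, the opening and the grip force at its end, in the units of the state.
- r.get_state(): the state, without advancing time (a new reading comes with each control period).
- r.capture(name): name is "side" or "top" or "wrist"; returns a dict with "pixels" (420x560x3 uint8, red, green, blue), "range_z" (420x560 float32, m along the optical axis (not along the pixel's ray), 0 where there is no reading), "fx", "fy", "cx", "cy" (pixels), "position" and "attitude" of the camera in the world; the wrist camera has in their place "hand_eye" (4x4, takes a point from camera to tool coordinates, whose origin is the TCP and whose axes are the flange's). Camera axes: x right, y up, looking along -z (the intrinsics and any distortion apply to the point x, -y, -z); pixel columns grow to the right and rows downward; lengths in m; the calibration is good to about 2 mm. A picture is of the moment at which its call begins: read the wrist's pose just before it.
- r.close_job(): hands the job in; it is judged then, once.
Trained networks look in the newest picture that a camera, given by its name, has taken for a name from the list of things; names that differ only in an ending like _2 or _b are one class to them, and where a whole thing is asked for, a point or a joint stands for the part that bears it (a point fixed in the world has none). Each returns a list of dicts, best first, with "conf" (0 to 1); they miss things now and then, are a little off and sometimes report something else, mostly with a low value. They report only what shows in the picture. A call takes as long as a camera call. They do not tell look-alikes from the thing itself.
- r.boxes_of(name, camera): "extent" ([left, top, right, bottom] in pixels, round what is visible of it).
- r.regions_of(name, camera): "pixels" (420x560 bool, what is visible of it) and "extent" ([left, top, right, bottom] in pixels, round what is visible of it).
- r.tip_of(name, camera): "at" ([column, row] in pixels: a listed point, or the origin of a listed thing).
The state is a dict: "time_s": time; "joints": joint angles; "qd": joint speeds; "joint_torque": joint torques, N m; "tcp_pos": TCP position; "eef_rot": TCP orientation; "contact_force": force on the tool from outside, world axes, zero at the start; "moment": the same for the moment, N m; "gripper_width": finger opening in m; "gripper_force": force on a finger pad.
Only numpy, scipy, OpenCV 4.12 (cv2) and the standard library are available. Lean on these libraries where they do the work, as an engineer would, in place of code of your own. Each camera call takes 0.05 s, during which the arm holds its last target. There are 200 camera calls.

TASK

Pick up the grey winged access plug and set it upright in the open neck of the drain inspection branch; its coarse thread catches only if you first turn it backward (anticlockwise seen from above) until you feel it drop into the thread start, then screw it forward (clockwise) until its flange sits flush on the rim, and let go. Work gently: never force the plug in the neck (no more than about 30 N), and leave the other things on the counter where they are.

Things in the scene. Friction and masses are not known exactly. Their poses are not given: they have to be found in the camera images.
- plug_center (a point): Loose grey plastic access plug, 0.11 to 0.18 kg, upright on the counter, 86 mm tall; point on its axis 43 mm above its foot. From the foot up: skirt 56 mm across, 40 mm tall (lowest 8 mm tapering to 44 mm); flange 90 mm across, 8 mm thick, its underside 3 mm below this point; flat upright wing on top. Seated, this point is 3 mm above the neck's rim.
- plug_wing (a point): Centre of the plug's wing, where to grip it: on the plug's axis, 70 mm above its foot, 30 mm above the flange's underside, 22 mm above the flange's top. The wing is 52 mm long (along its x), 12 mm thick (along y) and 38 mm tall (48 to 86 mm above the foot).
- plug: The same plug, origin at the centre of its foot, z up. Three round radial lugs, 7 mm thick, stand out of its skirt to 37.5 mm from the axis, 120 degrees apart, one along the plug's +x; their centres are 19 mm below the flange's underside.
- neck_mouth (a point): Centre of the open mouth of the branch's upright neck, in the plane of its rim, 135 mm above the counter; z up. The neck is 91 mm outside, 79 mm inside, 52 mm deep, with a three-start right-hand thread inside (59 mm clear bore, 30 mm lead per turn). How the thread is clocked differs each time, is not given and is not tied to these axes.
- fitting: The grey inspection branch, fixed in a wooden cradle: pipe 75 mm across, 240 mm long along x, with the upright neck at its middle; origin on the counter under the neck's axis. The thread repeats every 120 degrees; clockwise from above: an open start 30 degrees wide, a ridge 80 degrees long and 3.5 mm thick, a thin upright stop (top 5 mm below the rim).
- thread_top (a point): Point on the neck's axis 6 mm below the rim, level with the high ends of the ridges; their tops fall clockwise to 12.5 mm below the rim. A plug set in mostly lands with lugs on ridges or stops (flange underside 10 to 18 mm above the rim), rarely in a start. On a ridge, clockwise it only meets the stops; anticlockwise it climbs 1 mm per 12 degrees; the next start is at most 110 degrees back.
- thread_start (a point): Point on the neck's axis 17 mm below the rim, where the lugs rest in the open starts. Turned back past the ridge ends, the plug can drop about 11 mm (if held, push it down lightly): flange underside then 4.5 to 6.5 mm above the rim. Some 16 degrees further back the lugs hit the stops. A plug that lands twisting on the far shoulder of a stop goes in if eased a few degrees clockwise.
- thread_end (a point): Point on the neck's axis 23.5 mm below the rim, the low end of the thread. From the starts clockwise the lugs run under the ridges with 2 mm of play up and down; the plug sinks 1 mm per 12 degrees (on its weight if held loosely). After 50 to 75 degrees the flange lies on the rim; about 25 degrees further is a hard end.
- elbow: Bystander: small grey pipe elbow, 40 mm pipe, about 70 mm across.
- coupling: Bystander: grey pipe sleeve standing upright, 54 mm in diameter, 50 mm tall.
- tape: Bystander: black roll of tape lying flat, 90 mm in diameter, 22 mm tall.
- reducer: Bystander: grey reducer standing upright, 64 mm in diameter at the foot, 75 mm tall.
- carton: Bystander: cardboard box 110 x 160 x 80 mm.
- driver: Bystander: screwdriver lying on the counter.
Things that resemble listed ones, but are neither listed nor needed, are in the scene too. Leave any brown or orange look-alike of the plug alone.

How it is judged:
By the outcome, as a careful person would: the job done as asked, in the order asked, and still so for the second after the job is handed in, with the robot touching nothing.
It also fails if it takes over 72 s, if anything falls off the work surface, if the arm or the gripper's body presses on something with over 40 N, if the wrist force passes 120 N, or if a joint passes its speed limit or range.

## Working session

There is one attempt and no reset: what is moved stays moved. The work goes in short steps, Python scripts to look and compute and a tool call to move; the robot and the scene stay as the last step left them, time stands still between calls to the robot, and variables do not carry over. Pictures are saved under pics/ and viewed, at most 10 in all, crops included, and the job is handed in when it is done.

Besides the shell and the picture viewer there is one more tool, called after ">>>" as a command line: name --argument value ..., lists and objects as JSON in quotes. jog_arm: Moves the arm, as the interface text tells. Its arguments: {"type":"object","properties":{"travel":{"type":"array"},"dr":{"type":"array"},"claw":{"type":"array"},"newtons":{"type":"number"}},"required":["travel","dr","claw"]}

```bash
mkdir -p pics
cat > h.py <<'E'
import numpy as np, cv2
from scipy.spatial.transform import Rotation as R
from plant import r
def att(c):
    a=np.array(c["attitude"],float)
    if a.shape==(3,3): return a
    if a.size==4: return R.from_quat(a).as_matrix()
    return R.from_euler('xyz',a,degrees=True).as_matrix()
def cloud(c, st=None):
    z=c["range_z"]; v,u=np.mgrid[0:z.shape[0],0:z.shape[1]]
    P=np.stack([(u-c["cx"])/c["fx"]*z,-(v-c["cy"])/c["fy"]*z,-z],-1)
    if "hand_eye" in c:
        H=np.array(c["hand_eye"]); P=P@H[:3,:3].T+H[:3,3]
        A=R.from_euler('xyz',st["eef_rot"],degrees=True).as_matrix()
        return P@A.T+np.array(st["tcp_pos"])
    return P@att(c).T+np.array(c["position"])
def save(c,n): cv2.imwrite("pics/"+n,c["pixels"][...,::-1])
E
python3 - <<'E'
from h import *
s=r.get_state(); print(s)
for n in("top","side"):
    c=r.capture(n); save(c,n+"1.png"); print({k:v for k,v in c.items() if k not in("pixels","range_z")})
    P=cloud(c); np.save(n+"P.npy",P)
    for t in("plug_center","plug_wing","neck_mouth"):
        for d in r.tip_of(t,n)[:4]:
            u,v=np.round(d["at"]).astype(int); print(n,t,d,P[v,u],c["pixels"][v,u])
E
```

```text
{'time_s': 0.0, 'joints': array([ 9.01326204e+01,  2.05915142e+01,  6.34440572e-01, -1.91129144e-02,
       -7.01356086e+01, -1.65071122e+01]), 'qd': array([-0.09629653, -0.00859256, -0.0119207 , -0.00135494,  0.03481048,
       -0.00445256]), 'joint_torque': array([ 8.34954608e-05, -5.82722247e+01,  2.93058103e+01,  6.99725792e+00,
        6.95596682e-03, -1.44915562e-04]), 'tcp_pos': array([0.19018395, 0.64715329, 0.22563003]), 'eef_rot': array([ 1.79906032e+02, -9.10976972e-03, -1.63809933e+01]), 'contact_force': array([ 0.2586953 , -0.07224219, -0.24024488]), 'moment': array([ 0.00513451,  0.02967769, -0.02061664]), 'gripper_force': 0.0, 'gripper_width': 0.08755442329278135}
{'fx': 455.2637629719547, 'fy': 455.2637629719547, 'cx': 279.1582451868173, 'cy': 208.92859738319652, 'position': array([0.29265004, 0.01950401, 1.37823619]), 'attitude': array([ 10.66712103,  -0.12014756, -90.77695514])}
top plug_center {'at': [326.2, 201.8], 'conf': 0.89} [ 0.5553601  -0.12288023  0.08241206] [77 80 75]
top plug_center {'at': [278.7, 208.4], 'conf': 0.89} [0.54126051 0.01385663 0.07271251] 
[... 848 characters left out ...]
 plug_center {'at': [304.3, 192.8], 'conf': 0.95} [ 0.55458989 -0.11694135  0.0589254 ] [31 34 34]
side plug_center {'at': [350.1, 217.8], 'conf': 0.75} [ 0.39967584 -0.09703388  0.0791141 ] [34 19 11]
side plug_center {'at': [273.5, 229.9], 'conf': 0.62} [0.5305335  0.04301522 0.0690049 ] [71 35 12]
side plug_wing {'at': [277.9, 219.5], 'conf': 0.81} [0.53964181 0.01545258 0.07547905] [69 33 10]
side plug_wing {'at': [305.9, 186.6], 'conf': 0.67} [ 0.55009835 -0.11843429  0.08265844] [41 43 43]
side plug_wing {'at': [347.5, 213.4], 'conf': 0.58} [ 0.41119479 -0.10547358  0.08272472] [40 24 13]
side neck_mouth {'at': [217.9, 229.6], 'conf': 0.63} [0.62343956 0.14037104 0.09230392] [31 35 34]
```

Run:
```python
import cv2,numpy as np
a=cv2.imread("pics/top1.png");b=cv2.imread("pics/side1.png")
cv2.imwrite("pics/t.png",cv2.resize(a[120:320,130:400],(800,592)))
cv2.imwrite("pics/s.png",cv2.resize(b[120:320,150:420],(800,592)))
P=np.load("topP.npy").reshape(-1,3); Q=np.load("sideP.npy").reshape(-1,3)
for n,X in(("top",P),("side",Q)):
    for z0,z1 in((.04,.055),(.077,.092)):
        m=(abs(X[:,0]-.553)<.06)&(abs(X[:,1]+.12)<.06)&(X[:,2]>z0)&(X[:,2]<z1); Y=X[m]
        if len(Y)<5: continue
        w,v=np.linalg.eigh(np.cov(Y[:,:2].T)); print(n,z0,len(Y),Y.mean(0),(Y.max(0)+Y.min(0))/2,np.ptp(Y,axis=0),np.degrees(np.arctan2(v[1,1],v[0,1])),np.sqrt(w))
    m=(abs(X[:,0]-.6)<.1)&(abs(X[:,1]-.17)<.1)&(X[:,2]>.128)&(X[:,2]<.142); Y=X[m]
    if len(Y)>10:
        A=np.c_[2*Y[:,:2],np.ones(len(Y))]; s=np.linalg.lstsq(A,(Y[:,:2]**2).sum(1),rcond=None)[0]
        print(n,"rim",len(Y),Y.mean(0),s[:2],np.sqrt(s[2]+s[:2]@s[:2]),np.ptp(Y,axis=0),(Y.max(0)+Y.min(0))/2)
```

```text
top 0.04 583 [ 0.55499957 -0.12080608  0.04832437] [ 0.55577105 -0.12215754  0.04743353] [0.08839896 0.08726502 0.01482441] 107.18579502270987 [0.02334868 0.02403889]
top 0.077 73 [ 0.55513453 -0.12081195  0.08613822] [ 0.55673123 -0.12113405  0.08452713] [0.05107898 0.01973812 0.01482289] -164.61652517177347 [0.00359812 0.01488067]
top rim 297 [0.59390793 0.16418164 0.1336501 ] [0.59315866 0.16385902] 0.04087543203617767 [0.08967185 0.08941824 0.01317889] [0.59350164 0.1644903  0.13462972]
side 0.04 431 [ 0.54843075 -0.10946648  0.04926854] [ 0.55686519 -0.12292735  0.04749567] [0.09081561 0.09137074 0.01415036] -148.60941577577003 [0.01874888 0.02502688]
side 0.077 104 [ 0.55466543 -0.12017999  0.08493632] [ 0.55551416 -0.12145214  0.08421609] [0.0510598  0.02443495 0.01344153] -163.9288201110943 [0.00362287 0.01517869]
side rim 483 [0.59243317 0.16424111 0.13366753] [0.59249403 0.16438451] 0.04099532811452346 [0.09296058 0.09052177 0.01278534] [0.59385996 0.16428121 0.13442558]
```

View pics/t.png

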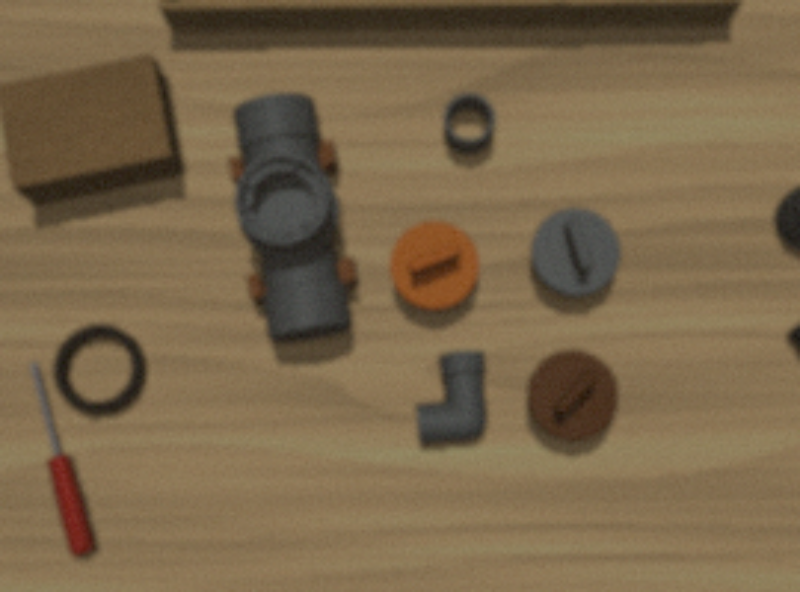

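View pics/s.png

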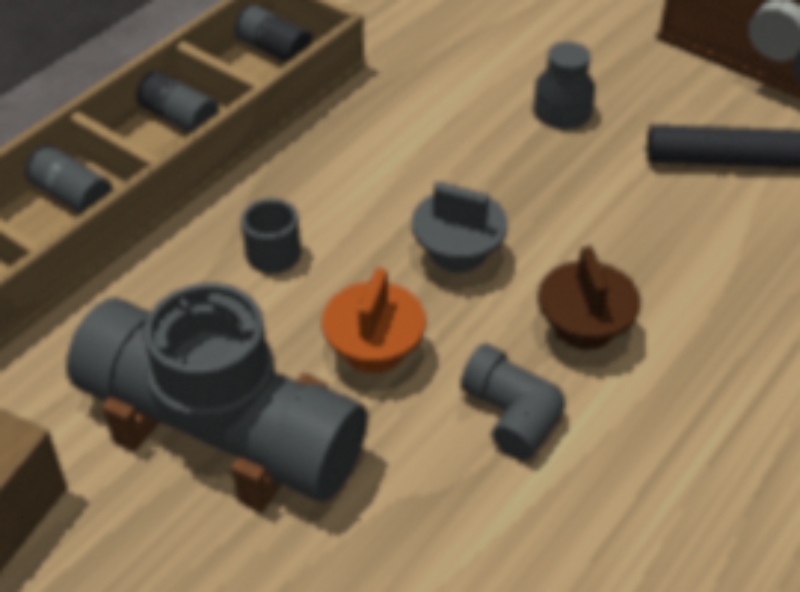

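```bash
cat > go.py <<'E'
import sys,json,os,numpy as np
# usage: go.py x y z yaw -> rounded travel/dr from the commanded pose; stores the new commanded pose
f="cmd.json"; p=json.load(open(f)) if os.path.exists(f) else [.19,.648,.227,-16.375]
t=list(map(float,sys.argv[1:5])); a=np.radians(p[3]); c,s=np.cos(a),np.sin(a)
M=np.array([[c,s,0],[s,-c,0],[0,0,-1]])
tr=np.round(M.T@(np.array(t[:3])-p[:3])/.5,3); d=(t[3]-p[3]+180)%360-180; dz=round(-d/360,3)
q=list(np.array(p[:3])+M@tr*.5)+[p[3]-360*dz]
json.dump(q,open(f,"w")); print("travel",tr.tolist(),"dr z",dz,"->",np.round(q,4).tolist())
E
python3 - <<'E'
from h import *
c=r.capture("wrist"); print(np.round(c["hand_eye"],3),c["fx"],c["cx"],c["cy"])
E
python3 go.py .5935 .1643 .40 -100
```

```text
[[ 0.     0.955  0.296  0.081]
 [ 1.    -0.    -0.     0.   ]
 [-0.     0.296 -0.955 -0.158]
 [ 0.     0.     0.     1.   ]] 297.3218004449413 275.9802133107409 209.74801295853783
travel [1.047, 0.701, -0.346] dr z 0.232 -> [0.5935, 0.1641, 0.4, -99.895]
```

```bash
rm cmd.json; python3 go.py .5 .28 .33 -100;python3 go.py .5935 .1643 .28 -164
```

```text
travel [0.802, 0.531, -0.206] dr z 0.232 -> [0.4999, 0.2802, 0.33, -99.895]
travel [0.196, -0.224, 0.1] dr z 0.178 -> [0.5934, 0.1644, 0.28, -163.975]
```

>>> jog_arm --travel '[[0.802, 0.531, -0.206], [0.802, 0.531, -0.206], [0.802, 0.531, -0.206], [0.802, 0.531, -0.206], [0.802, 0.531, -0.206], [0.802, 0.531, -0.206], [0.802, 0.531, -0.206], [0.802, 0.531, -0.206], [0.802, 0.531, -0.206], [0.802, 0.531, -0.206]]' --dr '[[0, 0, 0.232], [0, 0, 0.232], [0, 0, 0.232], [0, 0, 0.232], [0, 0, 0.232], [0, 0, 0.232], [0, 0, 0.232], [0, 0, 0.232], [0, 0, 0.232], [0, 0, 0.232]]' --claw '[1, 1, 1, 1, 1, 1, 1, 1, 1, 1]'

```text
time_s: 1.7
tcp_pos: [0.5002, 0.2796, 0.3294]
eef_rot: [180.0, 0.0, -99.9]
contact_force: [-0.4, 0.1, -0.5]
gripper_width: 0.0878
gripper_force: 0.0
```

>>> jog_arm --travel '[[0.196, -0.224, 0.1], [0.196, -0.224, 0.1], [0.196, -0.224, 0.1], [0.196, -0.224, 0.1], [0.196, -0.224, 0.1], [0.196, -0.224, 0.1], [0.196, -0.224, 0.1], [0.196, -0.224, 0.1], [0.196, -0.224, 0.1], [0.196, -0.224, 0.1]]' --dr '[[0, 0, 0.178], [0, 0, 0.178], [0, 0, 0.178], [0, 0, 0.178], [0, 0, 0.178], [0, 0, 0.178], [0, 0, 0.178], [0, 0, 0.178], [0, 0, 0.178], [0, 0, 0.178]]' --claw '[1, 1, 1, 1, 1, 1, 1, 1, 1, 1]'

```text
time_s: 2.95
tcp_pos: [0.5936, 0.1641, 0.2796]
eef_rot: [180.0, -0.0, -163.9]
contact_force: [0.2, 0.2, -1.1]
gripper_width: 0.0877
gripper_force: 0.0
```

```bash
cat > neck.py <<'E'
from h import *
s=r.get_state(); print(s["time_s"],s["tcp_pos"],s["eef_rot"],s["joints"])
c=r.capture("wrist"); save(c,"w1.png"); X=cloud(c,s); np.save("neckP.npy",X)
Y=X[(np.hypot(X[...,0]-.5935,X[...,1]-.1643)<.07)&(X[...,2]>.131)&(X[...,2]<.139)]
def fit(Y):
    A=np.c_[2*Y[:,:2],np.ones(len(Y))]; q=np.linalg.lstsq(A,(Y[:,:2]**2).sum(1),rcond=None)[0]; return q[:2],np.sqrt(q[2]+q[:2]@q[:2])
print(len(Y),Y.mean(0),np.median(Y[:,2]),fit(Y),(Y.max(0)+Y.min(0))/2,np.ptp(Y,axis=0))
C=fit(Y)[0]
# polar height map of the bore wall zone
d=X-[*C,0]; rr=np.hypot(d[...,0],d[...,1]); th=np.degrees(np.arctan2(d[...,1],d[...,0]))%360
m=(rr>.031)&(rr<.037)&(X[...,2]>.05)&(X[...,2]<.14)
for a in range(0,360,10):
    k=m&(th>=a)&(th<a+10); print(a,int(k.sum()),np.round((.135-np.percentile(X[k][:,2],[25,50,75]))*1000,1) if k.sum()>2 else "",end=" | ")
E
python3 neck.py
python3 - <<'E'
import cv2
a=cv2.imread("pics/w1.png"); cv2.imwrite("pics/w1b.png",cv2.convertScaleAbs(cv2.resize(a,(800,600)),alpha=1.8,beta=10))
E
```

```text
2.95 [0.59363657 0.16413558 0.27956563] [ 1.79998737e+02 -7.38071443e-04 -1.63895818e+02] [ 3.35989362e+01  1.33851784e+01 -2.44275818e+00 -1.48247800e-03
 -7.41723878e+01 -1.07494349e+02]
1418 [0.59238495 0.16178088 0.1339634 ] 0.134048376164639 (array([0.59404698, 0.16243683]), np.float64(0.042092320508774796)) [0.59439125 0.16245151 0.13380039] [0.08993003 0.0899903  0.00555309]
0 54 [45.3 24.  12. ] | 10 61 [45.  22.8 10.7] | 20 54 [45.2 21.8 10.1] | 30 55 [45.3 21.6  9.4] | 40 60 [45.4 20.7  8.3] | 50 54 [45.  13.8  7.7] | 60 56 [45.  19.4  7.4] | 70 41 [44.8 18.8 18.4] | 80 35 [32.  17.8 17.1] | 90 13 [16.6  6.6  6.1] | 100 39 [12.7  7.9  6.1] | 110 28 [12.8 12.5 12.3] | 120 29 [12.2 11.8 11.1] | 130 31 [11.5 11.  10.4] | 140 30 [10.4 10.1  9.5] | 150 32 [9.9 9.6 9.1] | 160 32 [9.  8.6 7.8] | 170 31 [8.2 7.6 7.1] | 180 35 [14.4  7.4  6.9] | 190 31 [18.7 18.3 17.8] | 200 31 [18.1 17.9 17.1] | 210 36 [17.5 16.4 10.5] | 220 28 [12.6  6.2  5.6] | 230 30 [13.1 12.6 12.2] | 240 33 [12.1 11.8 11.4] | 250 32 [11.3 11.  10.5] | 260 31 [10.8 10.1  9.7] | 270 29 [9.8 9.6 9.1] | 280 35 [9.2 8.6 8.2] | 290 38 [8.7 8.1 7.4] | 300 34 [35.7  7.3  6.8] | 310 34 [45.4 18.8 18. ] | 320 44 [45.4 18.4 17.8] | 330 56 [45.4 17.7 16.3] | 340 41 [44.8 13.2  5.8] | 350 55 [45.4 24.3 12.6] |
```

View pics/w1b.png

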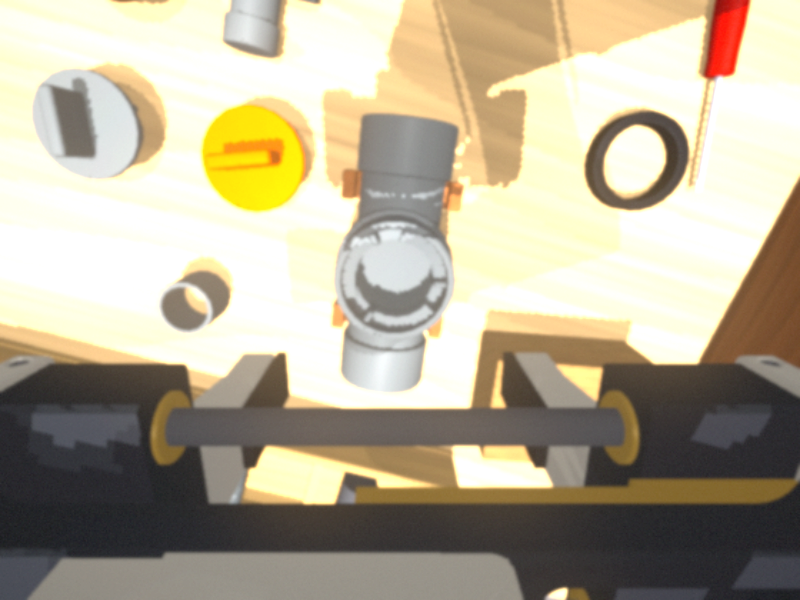

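```bash
python3 go.py .5555 -.1212 .19 -164.2
```

```text
travel [0.231, -0.528, 0.18] dr z 0.001 -> [0.5552, -0.1212, 0.19, -164.335]
```

>>> jog_arm --travel '[[0.231, -0.528, 0.18], [0.231, -0.528, 0.18], [0.231, -0.528, 0.18], [0.231, -0.528, 0.18], [0.231, -0.528, 0.18], [0.231, -0.528, 0.18], [0.231, -0.528, 0.18], [0.231, -0.528, 0.18], [0.231, -0.528, 0.18], [0.231, -0.528, 0.18]]' --dr '[[0, 0, 0.001], [0, 0, 0.001], [0, 0, 0.001], [0, 0, 0.001], [0, 0, 0.001], [0, 0, 0.001], [0, 0, 0.001], [0, 0, 0.001], [0, 0, 0.001], [0, 0, 0.001]]' --claw '[1, 1, 1, 1, 1, 1, 1, 1, 1, 1]'

```text
time_s: 4.25
tcp_pos: [0.5558, -0.1209, 0.1898]
eef_rot: [-180.0, 0.0, -164.3]
contact_force: [-0.4, 0.9, 0.3]
gripper_width: 0.0878
gripper_force: 0.0
```

Run:
```python
from h import *
s=r.get_state(); print(s["time_s"],s["tcp_pos"],s["eef_rot"])
c=r.capture("wrist"); save(c,"w2.png"); X=cloud(c,s).reshape(-1,3)
for a,b in((.038,.055),(.079,.093)):
    Y=X[(np.hypot(X[:,0]-.5555,X[:,1]+.1212)<.06)&(X[:,2]>a)&(X[:,2]<b)]
    (cx,cy),(w,h),an=cv2.minAreaRect((Y[:,:2]*1000).astype(np.float32)); e,v=np.linalg.eigh(np.cov(Y[:,:2].T))
    print(len(Y),Y.mean(0),(cx,cy,w,h,an),np.degrees(np.arctan2(v[1,1],v[0,1])),np.median(Y[:,2]), (Y.max(0)+Y.min(0))/2)
```

```text
4.25 [ 0.55579117 -0.12090123  0.18977423] [-1.79995596e+02  2.26946127e-02 -1.64265652e+02]
4797 [ 0.55356972 -0.12434419  0.04731769] (556.3096313476562, -123.18917846679688, 88.7877426147461, 88.52713775634766, 61.034034729003906) 104.75883216980607 0.047338452781599455 [ 0.55688484 -0.12354105  0.04722417]
687 [ 0.55526422 -0.12375178  0.0848003 ] (556.2067260742188, -123.33897399902344, 50.976009368896484, 11.456523895263672, 15.25841236114502) -164.27360761529982 0.08495586180184052 [ 0.55637614 -0.1234016   0.08341546]
```

```bash
python3 go.py .556 -.1222 .053 -164.3
```

```text
travel [-0.001, -0.002, 0.274] dr z -0.0 -> [0.556, -0.122, 0.053, -164.335]
```

>>> jog_arm --travel '[[-0.001, -0.002, 0.07], [-0.001, -0.002, 0.14], [-0.001, -0.002, 0.21], [-0.001, -0.002, 0.25], [-0.001, -0.002, 0.274], [-0.001, -0.002, 0.274], [-0.001, -0.002, 0.274], [-0.001, -0.002, 0.274], [-0.001, -0.002, 0.274], [-0.001, -0.002, 0.274]]' --dr '[[0, 0, 0], [0, 0, 0], [0, 0, 0], [0, 0, 0], [0, 0, 0], [0, 0, 0], [0, 0, 0], [0, 0, 0], [0, 0, 0], [0, 0, 0]]' --claw '[1, 1, 1, 1, 1, 1, 0.3, 0.1, 0, 0]' --newtons 25

```text
time_s: 5.55
tcp_pos: [0.5565, -0.1224, 0.0529]
eef_rot: [-180.0, 0.0, -164.3]
contact_force: [-0.1, 0.4, -0.3]
gripper_width: 0.053
gripper_force: 0.0
```

>>> jog_arm --travel '[[0, 0, 0], [0, 0, 0], [0, 0, 0], [0, 0, 0], [0, 0, 0], [0, 0, -0.06], [0, 0, -0.16], [0, 0, -0.26], [0, 0, -0.36], [0, 0, -0.36]]' --dr '[[0, 0, 0], [0, 0, 0], [0, 0, 0], [0, 0, 0], [0, 0, 0], [0, 0, 0], [0, 0, 0], [0, 0, 0], [0, 0, 0], [0, 0, 0]]' --claw '[0, 0, 0, 0, 0, 0, 0, 0, 0, 0]'

```text
time_s: 6.8
tcp_pos: [0.5585, -0.1225, 0.2371]
eef_rot: [-179.9, 0.4, -164.3]
contact_force: [-0.6, 0.6, -1.2]
gripper_width: 0.0119
gripper_force: 25.0
```

```bash
python3 go.py .556 -.122 .233 -164.335;  python3 go.py .594 .1633 .233 -164.335
```

```text
travel [-0.0, 0.0, -0.36] dr z -0.0 -> [0.556, -0.122, 0.233, -164.335]
travel [-0.227, 0.529, 0.0] dr z -0.0 -> [0.5939, 0.1633, 0.233, -164.335]
```

>>> jog_arm --travel '[[-0.02, 0.05, 0], [-0.05, 0.12, 0], [-0.09, 0.21, 0], [-0.13, 0.3, 0], [-0.17, 0.39, 0], [-0.205, 0.475, 0], [-0.227, 0.529, 0], [-0.227, 0.529, 0], [-0.227, 0.529, 0], [-0.227, 0.529, 0]]' --dr '[[0, 0, 0], [0, 0, 0], [0, 0, 0], [0, 0, 0], [0, 0, 0], [0, 0, 0], [0, 0, 0], [0, 0, 0], [0, 0, 0], [0, 0, 0]]' --claw '[0, 0, 0, 0, 0, 0, 0, 0, 0, 0]'

```text
time_s: 8.05
tcp_pos: [0.5939, 0.162, 0.2323]
eef_rot: [-180.0, -0.0, -164.4]
contact_force: [0.4, -0.3, -1.0]
gripper_width: 0.0118
gripper_force: 25.0
```

Run:
```python
from h import *
s=r.get_state(); print(s["time_s"],s["tcp_pos"],s["eef_rot"],s["contact_force"])
T=s["tcp_pos"]; f=T[2]-.053
for n in("top","side"):
    c=r.capture(n); save(c,n+"2.png"); X=cloud(c).reshape(-1,3); np.save(n+"2P.npy",X)
    Y=X[(np.hypot(X[:,0]-.594,X[:,1]-.1633)<.055)&(X[:,2]>f+.036)&(X[:,2]<f+.053)]
    (cx,cy),(w,h),an=cv2.minAreaRect((Y[:,:2]*1000).astype(np.float32)); print(n,len(Y),np.median(Y[:,2])-f,(cx,cy,w,h))
    Y=X[(np.hypot(X[:,0]-.594,X[:,1]-.1633)<.046)&(X[:,2]>f-.005)&(X[:,2]<f+.032)]
    d=Y[:,:2]-T[:2]; th=np.degrees(np.arctan2(d[:,1],d[:,0]))%360; rr=np.hypot(*d.T)
    for a in range(0,360,15):
        k=(th>=a)&(th<a+15)
        if k.sum()>3: print(a,int(k.sum()),np.round(np.percentile(rr[k],[10,50,90,100])*1000,1),end=" | ")
    print()
a=cv2.imread("pics/side2.png")[140:260,160:290]; cv2.imwrite("pics/s2.png",cv2.convertScaleAbs(cv2.resize(a,(650,600),interpolation=cv2.INTER_CUBIC),alpha=2.2))
```

```text
8.05 [0.59394346 0.16198048 0.23226942] [-1.79994496e+02 -3.34413521e-02 -1.64388412e+02] [ 0.40960566 -0.25067464 -1.03588769]
top 235 0.04891889349420042 (571.874267578125, 150.06707763671875, 38.64705276489258, 84.12765502929688)

side 542 0.04992684615167714 (579.589599609375, 163.55088806152344, 89.14851379394531, 63.34273910522461)
75 6 [26.8 27.  27.4 27.5] | 90 9 [26.7 27.2 27.8 28.5] | 105 14 [25.1 26.8 28.1 28.5] | 120 15 [26.4 27.5 33.2 36. ] | 135 19 [23.5 27.6 36.3 37.2] | 150 17 [25.  26.7 27.6 28.4] | 165 12 [25.8 27.  28.1 28.9] | 180 9 [26.4 27.4 28.6 28.7] | 195 5 [26.6 27.5 28.6 28.7] |
```

View pics/s2.png

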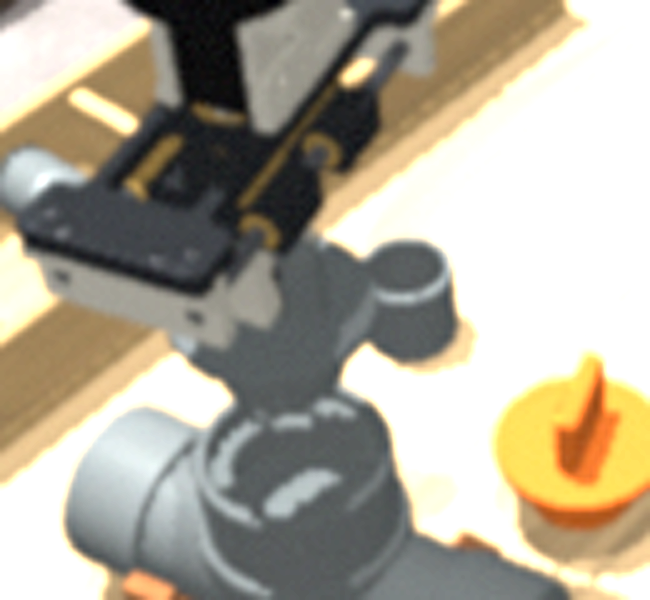

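```bash
python3 - <<'E'
from h import *
from scipy.optimize import least_squares
s=r.get_state(); T=s["tcp_pos"]; f=T[2]-.053; print(T,s["time_s"])
for n in("top","side"):
    X=cloud(r.capture(n)).reshape(-1,3)
    def fit(Y,c0,rad):
        q=least_squares(lambda c:np.hypot(Y[:,0]-c[0],Y[:,1]-c[1])-rad,c0,loss="soft_l1",f_scale=.001); return len(Y),q.x,np.std(q.fun)*1e3
    d=np.hypot(X[:,0]-T[0],X[:,1]-T[1])
    Y=X[(d<.0295)&(d>.02)&(X[:,2]>f+.008)&(X[:,2]<f+.034)]
    if len(Y)>8: print(n,"skirt",fit(Y,T[:2],.028))
    X0=np.load(n+"P.npy").reshape(-1,3); d=np.hypot(X0[:,0]-.5937,X0[:,1]-.1636)
    Y=X0[(d>.042)&(d<.049)&(X0[:,2]>.095)&(X0[:,2]<.129)]
    if len(Y)>8: print(n,"neck outer",fit(Y,[.5937,.1636],.0455))
    Y=X0[(d>.037)&(d<.048)&(X0[:,2]>.131)&(X0[:,2]<.139)]
    print(n,"rim",fit(Y,[.5937,.1636],.0425))
X0=np.load("neckP.npy").reshape(-1,3); d=np.hypot(X0[:,0]-.5937,X0[:,1]-.1636)
Y=X0[(d>.037)&(d<.049)&(X0[:,2]>.131)&(X0[:,2]<.139)]; print("wrist rim",fit(Y,[.5937,.1636],.0425))
E
python3 go.py .594 .1635 .185 -139.4
```

```text
[0.59412244 0.16205555 0.23261297] 8.15
top neck outer (74, array([0.59419913, 0.16474658]), np.float64(0.7555287413266295))
top rim (198, array([0.59357451, 0.16381815]), np.float64(1.9553026544065788))
side skirt (88, array([0.59468907, 0.16110506]), np.float64(0.8050238016317746))
side neck outer (379, array([0.59442146, 0.1630126 ]), np.float64(0.9026353107313595))
side rim (338, array([0.59262482, 0.16420558]), np.float64(2.013175498308849))
wrist rim (1417, array([0.59400388, 0.16243546]), np.float64(1.7190221614230305))
travel [-0.0, 0.0, 0.096] dr z -0.069 -> [0.5939, 0.1633, 0.185, -139.495]
```

```bash
echo '[0.5939,0.1633,0.233,-164.335]'>cmd.json; python3 go.py .5939 .1648 .195 -139.4
```

```text
travel [-0.001, 0.003, 0.076] dr z -0.069 -> [0.594, 0.1649, 0.195, -139.495]
```

>>> jog_arm --travel '[[-0.001, 0.003, 0], [-0.001, 0.003, 0], [-0.001, 0.003, 0.02], [-0.001, 0.003, 0.05], [-0.001, 0.003, 0.076], [-0.001, 0.003, 0.076], [-0.001, 0.003, 0.076], [-0.001, 0.003, 0.076], [-0.001, 0.003, 0.076], [-0.001, 0.003, 0.076]]' --dr '[[0, 0, -0.025], [0, 0, -0.05], [0, 0, -0.069], [0, 0, -0.069], [0, 0, -0.069], [0, 0, -0.069], [0, 0, -0.069], [0, 0, -0.069], [0, 0, -0.069], [0, 0, -0.069]]' --claw '[0, 0, 0, 0, 0, 0, 0, 0, 0, 0]'

```text
time_s: 9.5
tcp_pos: [0.5943, 0.1645, 0.1948]
eef_rot: [-180.0, 0.0, -139.5]
contact_force: [0.1, 0.3, -2.1]
gripper_width: 0.0116
gripper_force: 25.0
```

```bash
cat > meas.py <<'E'
from h import *
from scipy.optimize import least_squares
s=r.get_state(); T=s["tcp_pos"]; f=T[2]-.053; print(T,s["time_s"],s["eef_rot"],s["contact_force"],s["moment"])
def fit(Y,c0,rad):
    q=least_squares(lambda c:np.hypot(Y[:,0]-c[0],Y[:,1]-c[1])-rad,c0,loss="soft_l1",f_scale=.001); return len(Y),q.x,np.std(q.fun)*1e3
c=r.capture("side"); X=cloud(c).reshape(-1,3); save(c,"side3.png")
d=np.hypot(X[:,0]-T[0],X[:,1]-T[1])
Y=X[(d<.0295)&(d>.02)&(X[:,2]>f+.008)&(X[:,2]<f+.034)]; print("skirt",fit(Y,T[:2],.028))
Y=X[(d<.049)&(d>.042)&(X[:,2]>f+.0405)&(X[:,2]<f+.0475)]; print("flange",fit(Y,T[:2],.045))
d=np.hypot(X[:,0]-.5937,X[:,1]-.1636)
Y=X[(d>.042)&(d<.049)&(X[:,2]>.095)&(X[:,2]<.129)]; print("neck",fit(Y,[.5937,.1636],.0455))
E
python3 meas.py
```

```text
[0.59432971 0.16454528 0.19483368] 9.5 [-1.79995525e+02  2.61924610e-02 -1.39497375e+02] [ 0.14356589  0.30957482 -2.07202354] [ 0.09230263 -0.09502205  0.00201539]
skirt (72, array([0.59464229, 0.16380626]), np.float64(0.8666961953171719))
flange (57, array([0.59486822, 0.16347084]), np.float64(0.8451981534556744))
neck (358, array([0.59436478, 0.16288136]), np.float64(0.8705551151230094))
```

```bash
python3 go.py .5937 .164 .170 -139.4
```

```text
travel [0.002, -0.001, 0.05] dr z -0.0 -> [0.5935, 0.1638, 0.17, -139.495]
```

>>> jog_arm --travel '[[0.002, -0.001, 0], [0.002, -0.001, 0.006], [0.002, -0.001, 0.012], [0.002, -0.001, 0.018], [0.002, -0.001, 0.024], [0.002, -0.001, 0.03], [0.002, -0.001, 0.036], [0.002, -0.001, 0.042], [0.002, -0.001, 0.05], [0.002, -0.001, 0.05]]' --dr '[[0, 0, 0], [0, 0, 0], [0, 0, 0], [0, 0, 0], [0, 0, 0], [0, 0, 0], [0, 0, 0], [0, 0, 0], [0, 0, 0], [0, 0, 0]]' --claw '[0, 0, 0, 0, 0, 0, 0, 0, 0, 0]'

```text
time_s: 10.8
tcp_pos: [0.5936, 0.1634, 0.1691]
eef_rot: [180.0, -0.0, -139.5]
contact_force: [-0.6, 0.2, -0.9]
gripper_width: 0.0118
gripper_force: 25.0
```

```bash
python3 meas.py; python3 go.py .5935 .1638 .162 -139.495
```

```text
[0.59359715 0.16335464 0.16911996] 10.8 [ 1.79990751e+02 -3.80371990e-02 -1.39495516e+02] [-0.57328475  0.24730016 -0.88260669] [ 0.07535251 -0.09598153 -0.00114224]
skirt (69, array([0.59396754, 0.16266724]), np.float64(0.9794892770212003))
flange (53, array([0.59447944, 0.16246632]), np.float64(0.769370224769277))
neck (373, array([0.59444898, 0.16286419]), np.float64(0.8499176861799524))
travel [0.0, -0.0, 0.016] dr z -0.0 -> [0.5935, 0.1638, 0.162, -139.495]
```

>>> jog_arm --travel '[[0, 0, 0.002], [0, 0, 0.004], [0, 0, 0.006], [0, 0, 0.008], [0, 0, 0.01], [0, 0, 0.012], [0, 0, 0.014], [0, 0, 0.016], [0, 0, 0.016], [0, 0, 0.016]]' --dr '[[0, 0, 0], [0, 0, 0], [0, 0, 0], [0, 0, 0], [0, 0, 0], [0, 0, 0], [0, 0, 0], [0, 0, 0], [0, 0, 0], [0, 0, 0]]' --claw '[0, 0, 0, 0, 0, 0, 0, 0, 0, 0]'

```text
time_s: 12.1
tcp_pos: [0.5939, 0.1634, 0.1619]
eef_rot: [-180.0, 0.0, -139.5]
contact_force: [-1.5, -0.3, 2.6]
gripper_width: 0.0118
gripper_force: 25.0
```

>>> jog_arm --travel '[[0, 0, 0.001], [0, 0, 0.001], [0, 0, 0.001], [0, 0, 0.002], [0, 0, 0.002], [0, 0, 0.002], [0, 0, 0.002], [0, 0, 0.002], [0, 0, 0.002], [0, 0, 0.002]]' --dr '[[0, 0, 0], [0, 0, 0], [0, 0, 0], [0, 0, 0], [0, 0, 0], [0, 0, 0], [0, 0, 0], [0, 0, 0], [0, 0, 0], [0, 0, 0]]' --claw '[0, 0, 0, 0, 0, 0, 0, 0, 0, 0]'

```text
time_s: 13.35
tcp_pos: [0.594, 0.1635, 0.1618]
eef_rot: [-180.0, 0.1, -139.5]
contact_force: [-3.9, 1.0, 9.0]
gripper_width: 0.012
gripper_force: 25.0
```

>>> jog_arm --travel '[[0, 0, 0], [0, 0, -0.001], [0, 0, -0.001], [0, 0, -0.002], [0, 0, -0.003], [0, 0, -0.003], [0, 0, -0.004], [0, 0, -0.004], [0, 0, -0.004], [0, 0, -0.004]]' --dr '[[0, 0, -0.01], [0, 0, -0.02], [0, 0, -0.03], [0, 0, -0.04], [0, 0, -0.05], [0, 0, -0.06], [0, 0, -0.07], [0, 0, -0.08], [0, 0, -0.09], [0, 0, -0.1]]' --claw '[0, 0, 0, 0, 0, 0, 0, 0, 0, 0]'

```text
time_s: 14.6
tcp_pos: [0.5938, 0.1634, 0.1622]
eef_rot: [180.0, 0.0, -103.4]
contact_force: [-0.2, 0.3, -1.7]
gripper_width: 0.0115
gripper_force: 25.0
```

>>> jog_arm --travel '[[0, 0, 0.002], [0, 0, 0.004], [0, 0, 0.006], [0, 0, 0.008], [0, 0, 0.01], [0, 0, 0.012], [0, 0, 0.014], [0, 0, 0.014], [0, 0, 0.014], [0, 0, 0.014]]' --dr '[[0, 0, 0], [0, 0, 0], [0, 0, 0], [0, 0, 0], [0, 0, 0], [0, 0, 0], [0, 0, 0], [0, 0, 0], [0, 0, 0], [0, 0, 0]]' --claw '[0, 0, 0, 0, 0, 0, 0, 0, 0, 0]'

```text
time_s: 15.85
tcp_pos: [0.5938, 0.1634, 0.1556]
eef_rot: [-180.0, 0.0, -103.5]
contact_force: [0.0, -0.7, -1.5]
gripper_width: 0.0116
gripper_force: 25.0
```

Dropped past the ridge ends; ease down to the start's rest.

>>> jog_arm --travel '[[0, 0, 0.001], [0, 0, 0.002], [0, 0, 0.003], [0, 0, 0.004], [0, 0, 0.005], [0, 0, 0.005], [0, 0, 0.005], [0, 0, 0.005], [0, 0, 0.005], [0, 0, 0.005]]' --dr '[[0, 0, 0], [0, 0, 0], [0, 0, 0], [0, 0, 0], [0, 0, 0], [0, 0, 0], [0, 0, 0], [0, 0, 0], [0, 0, 0], [0, 0, 0]]' --claw '[0, 0, 0, 0, 0, 0, 0, 0, 0, 0]'

```text
time_s: 17.1
tcp_pos: [0.5938, 0.1634, 0.1531]
eef_rot: [-180.0, -0.0, -103.5]
contact_force: [-0.6, 0.6, -0.6]
gripper_width: 0.0115
gripper_force: 25.0
```

>>> jog_arm --travel '[[0, 0, 0.001], [0, 0, 0.001], [0, 0, 0.002], [0, 0, 0.002], [0, 0, 0.002], [0, 0, 0.002], [0, 0, 0.002], [0, 0, 0.002], [0, 0, 0.002], [0, 0, 0.002]]' --dr '[[0, 0, 0], [0, 0, 0], [0, 0, 0], [0, 0, 0], [0, 0, 0], [0, 0, 0], [0, 0, 0], [0, 0, 0], [0, 0, 0], [0, 0, 0]]' --claw '[0, 0, 0, 0, 0, 0, 0, 0, 0, 0]'

```text
time_s: 18.35
tcp_pos: [0.5939, 0.1635, 0.1523]
eef_rot: [-180.0, 0.0, -103.5]
contact_force: [-1.8, 0.4, 5.0]
gripper_width: 0.0116
gripper_force: 25.0
```

>>> jog_arm --travel '[[0, 0, 0], [0, 0, 0.001], [0, 0, 0.001], [0, 0, 0.002], [0, 0, 0.003], [0, 0, 0.003], [0, 0, 0.004], [0, 0, 0.005], [0, 0, 0.006], [0, 0, 0.006]]' --dr '[[0, 0, 0.011], [0, 0, 0.022], [0, 0, 0.033], [0, 0, 0.044], [0, 0, 0.055], [0, 0, 0.066], [0, 0, 0.077], [0, 0, 0.088], [0, 0, 0.1], [0, 0, 0.1]]' --claw '[0, 0, 0, 0, 0, 0, 0, 0, 0, 0]'

```text
time_s: 19.6
tcp_pos: [0.5945, 0.1636, 0.1494]
eef_rot: [-180.0, 0.1, -139.5]
contact_force: [0.6, 0.3, 4.5]
gripper_width: 0.0118
gripper_force: 25.0
```

```bash
python3 meas.py
```

```text
[0.59451146 0.16364276 0.14936218] 19.6 [-1.79966397e+02  7.21389328e-02 -1.39458450e+02] [0.62906631 0.32143204 4.49094073] [ 0.002617   -0.55503366 -0.10134411]
skirt (0, array([0.59451146, 0.16364276]), np.float64(nan))
flange (64, array([0.59482622, 0.16278635]), np.float64(0.788256150404217))
neck (369, array([0.59437247, 0.16286582]), np.float64(0.8824918316439041))
  ret = _var(a, axis=axis, dtype=dtype, out=out, ddof=ddof,
  arrmean = um.true_divide(arrmean, div, out=arrmean,
  ret = ret.dtype.type(ret / rcount)
```

>>> jog_arm --travel '[[0, 0, 0], [0, 0, 0.001], [0, 0, 0.001], [0, 0, 0.002], [0, 0, 0.002], [0, 0, 0.003], [0, 0, 0.003], [0, 0, 0.003], [0, 0, 0.003], [0, 0, 0.003]]' --dr '[[0, 0, 0.008], [0, 0, 0.016], [0, 0, 0.024], [0, 0, 0.032], [0, 0, 0.04], [0, 0, 0.048], [0, 0, 0.055], [0, 0, 0.055], [0, 0, 0.055], [0, 0, 0.055]]' --claw '[0, 0, 0, 0, 0, 0, 0, 0, 0, 0]'

```text
time_s: 20.9
tcp_pos: [0.5939, 0.1634, 0.1477]
eef_rot: [-180.0, 0.0, -159.2]
contact_force: [-0.1, -0.2, 4.6]
gripper_width: 0.0117
gripper_force: 25.0
```

```bash
python3 meas.py 2>/dev/null
```

```text
[0.59393933 0.16344845 0.14767795] 20.9 [-1.79995325e+02  1.45154596e-02 -1.59242179e+02] [-0.085432   -0.22903586  4.56483926] [-0.17723597 -0.37896761 -0.04367651]
skirt (0, array([0.59393933, 0.16344845]), np.float64(nan))
flange (86, array([0.59460101, 0.16279189]), np.float64(0.9037059914765172))
neck (365, array([0.59439422, 0.16285866]), np.float64(0.8297703760711301))
```

>>> jog_arm --travel '[[0, 0, 0], [0, 0, 0.001], [0, 0, 0.001], [0, 0, 0.001], [0, 0, 0.001], [0, 0, 0.001], [0, 0, 0.001], [0, 0, 0.001], [0, 0, 0.001], [0, 0, 0.001]]' --dr '[[0, 0, 0.006], [0, 0, 0.012], [0, 0, 0.018], [0, 0, 0.024], [0, 0, 0.03], [0, 0, 0.036], [0, 0, 0.036], [0, 0, 0.036], [0, 0, 0.036], [0, 0, 0.036]]' --claw '[0, 0, 0, 0, 0, 0, 0, 0, 0, 0]'

```text
time_s: 22.2
tcp_pos: [0.594, 0.1636, 0.1475]
eef_rot: [180.0, 0.0, -172.2]
contact_force: [0.1, -0.3, 5.3]
gripper_width: 0.0119
gripper_force: 25.0
```

Run:
```python
from h import *
s=r.get_state(); print(s["tcp_pos"],s["contact_force"],s["moment"],s["eef_rot"])
for n in("side","top"):
    c=r.capture(n); X=cloud(c).reshape(-1,3); d=np.hypot(X[:,0]-.594,X[:,1]-.1637)
    print(n,np.median(X[(d>.03)&(d<.043)&(X[:,2]>.135)&(X[:,2]<.153),2]))
    if n=="side": save(c,"side4.png"); a=c["pixels"][150:240,165:275,::-1]; cv2.imwrite("pics/s4.png",cv2.convertScaleAbs(cv2.resize(a,(733,600),interpolation=cv2.INTER_CUBIC),alpha=2))
```

```text
[0.59404856 0.16362631 0.14750115] [ 0.12820278 -0.28791488  5.27138602] [ 0.03196048 -0.06656151 -0.01029191] [ 1.79988302e+02  4.07975181e-02 -1.72211824e+02]
side 0.14472506292660792
top 0.14399827866215342
```

View pics/s4.png

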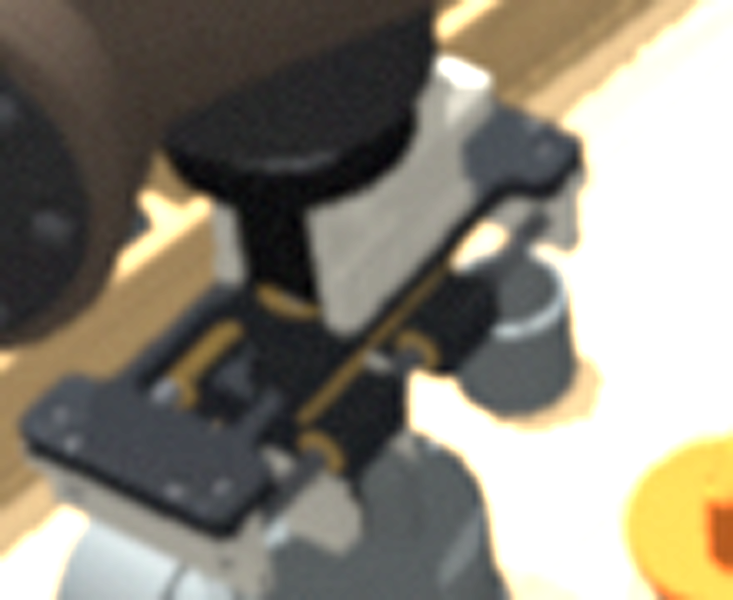

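>>> jog_arm --travel '[[0, 0, 0], [0, 0, 0], [0, 0, 0], [0, 0, 0], [0, 0, 0], [0, 0, 0], [0, 0, 0], [0, 0, 0], [0, 0, 0], [0, 0, 0]]' --dr '[[0, 0, 0.005], [0, 0, 0.01], [0, 0, 0.015], [0, 0, 0.02], [0, 0, 0.022], [0, 0, 0.022], [0, 0, 0.022], [0, 0, 0.022], [0, 0, 0.022], [0, 0, 0.022]]' --claw '[0, 0, 0, 0, 0, 0, 0, 0, 0, 0]'

```text
time_s: 23.55
tcp_pos: [0.5941, 0.1637, 0.1475]
eef_rot: [180.0, 0.0, 179.9]
contact_force: [0.6, 0.1, 6.9]
gripper_width: 0.0118
gripper_force: 25.0
```

Run:
```python
from h import *
s=r.get_state(); print(s["tcp_pos"],s["contact_force"],s["moment"],s["eef_rot"],s["joints"][5])
```

```text
[0.59406781 0.16367821 0.14751029] [0.56897742 0.10362086 6.87970251] [ 0.01138286 -0.06126002  0.07318213] [1.79984167e+02 3.99438717e-02 1.79882482e+02] -123.66806997838968
```

>>> jog_arm --travel '[[0, 0, 0], [0, 0, 0], [0, 0, 0], [0, 0, 0], [0, 0, 0], [0, 0, -0.04], [0, 0, -0.1], [0, 0, -0.2], [0, 0, -0.3], [0, 0, -0.36]]' --dr '[[0, 0, 0], [0, 0, 0], [0, 0, 0], [0, 0, 0], [0, 0, 0], [0, 0, 0], [0, 0, 0], [0, 0, 0], [0, 0, 0], [0, 0, 0]]' --claw '[0.6, 0.6, 0.6, 0.6, 0.6, 0.6, 0.6, 0.6, 0.6, 0.6]'

```text
time_s: 24.8
tcp_pos: [0.5943, 0.1635, 0.3302]
eef_rot: [179.9, 0.2, 179.8]
contact_force: [-0.3, 0.0, -0.0]
gripper_width: 0.0522
gripper_force: 0.0
```

Run:
```python
from h import *
s=r.get_state(); print(s["tcp_pos"],s["gripper_width"])
c=r.capture("wrist"); X=cloud(c,s).reshape(-1,3); save(c,"w5.png")
def rep(n,X):
    d=np.hypot(X[:,0]-.594,X[:,1]-.163); Y=X[(d>.02)&(d<.041)&(X[:,2]>.136)&(X[:,2]<.152)]
    A=np.c_[Y[:,:2]-[.594,.163],np.ones(len(Y))]; q=np.linalg.lstsq(A,Y[:,2],rcond=None)[0]
    W=X[(d<.04)&(X[:,2]>.172)&(X[:,2]<.19)]; print(n,np.median(Y[:,2]),"tilt deg",np.degrees(q[:2]),"wing top",np.percentile(W[:,2],[50,80]) if len(W) else None)
rep("wrist",X)
for n in("side","top"):
    c=r.capture(n); rep(n,cloud(c).reshape(-1,3))
    if n=="side": a=c["pixels"][130:280,150:330,::-1]; cv2.imwrite("pics/s5.png",cv2.convertScaleAbs(cv2.resize(a,(720,600),interpolation=cv2.INTER_CUBIC),alpha=2))
```

```text
[0.59430896 0.16354296 0.33021198] 0.052169276389220275
wrist 0.14239526215552148 tilt deg [-0.02064355  0.02048648] wing top [0.18013134 0.18086831]
side 0.14467335710090906 tilt deg [-0.16417685 -0.02484139] wing top [0.18118372 0.18276552]
top 0.1438042918073461 tilt deg [-0.33415473  0.29496661] wing top [0.18128021 0.18345868]
```

View pics/s5.png

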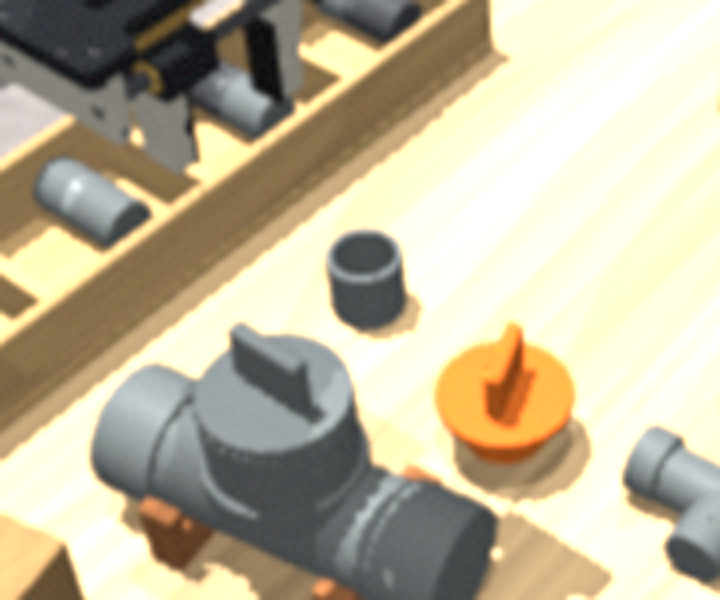

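The plug sits level and flush on the neck (at about (275, 395) in the crop). The wrist camera puts its flange top 8.4 mm above where it saw the rim, against the flange's 8 mm thickness. The gripper is clear of everything.

```bash
python3 -c "
from plant import r
print(r.close_job())"
```

```text
the job is handed in; nothing more can be done
None
```

The grey plug is screwed into the neck with its flange flush and level on the rim: turned back until it dropped into the thread start, then clockwise about 77°. I released it and handed the job in at about 25 s; readings taken between moves never showed more than about 10 N on the tool.

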